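# Tread depth check with a sprung gauge

## Task

Take the sprung depth gauge from its stand, find the groove of the rubber tread sample with its probe and press the gauge down until its base bar sits flat on the rubber across the groove (about 10 N, never over 25 N); hold it so for a second and read the depth. Then stand the gauge upright on its stand again and slide the black tally grip over the red field if the groove is less than 11 mm deep, yellow for 11 to 17 mm, green if it is deeper. Leave the other desk things alone.

Things in the scene. Friction and masses are not known exactly. Their poses are not given: they have to be found in the camera images.
- tread_tray: grey fixed tray, 92 (x) x 118 (y) x 24 mm high, origin at the centre of its underside. In it lies a black rubber tread block, 80 (x) x 88 (y) mm, with a level top. One straight groove, 8 mm wide, runs parallel to the tray's x axis through the middle of the block, between two thin yellow lines 16 mm apart. It is 6 to 22 mm deep, differently each time, with a flat, firm floor.
- tray_mid (a point): point of the tray, over its middle at the height of the unloaded block's top, 42 mm above the origin. The block, and the groove with it, sits up to 10 mm to either side of this (tray y), differently each time: not reported, to be found by sight or feel. It does not shift sideways under 50 N. It lies on a soft bed: pressed down it yields about 1 mm per 4 N, 8 mm at most.
- gauge: sprung depth gauge, loose, 200 to 330 g: steel base bar 26 (x) x 80 (y) x 12 mm, on its middle an upright black handle. Origin at the centre of the bar's underside, z up the handle. A round probe pin, 4 mm across with a round tip, sticks out of the middle of the underside by 26 mm. To measure, the bar lies across the groove: gauge y along tray y, either way round.
- gauge_grip (a point): middle of the handle, 42 mm above the gauge's origin: grip here across 34 mm, fingers closing along the gauge's y. Handle 26 (x) x 34 (y) mm, from 12 to 64 mm up. On both x faces a black pointer rises with the pin as it is pushed in, from 22 mm up (pin fully out) to 48 mm (fully in), over green (lowest), yellow and red bands: the three depth ranges.
- probe (a joint): how far the gauge's probe pin is pushed in, m: 0 = fully out (26 mm below the base), 0.026 = tip flush with the underside. With the base flat across the groove and the tip on its floor the groove's depth is 0.026 minus this. The pin springs out: 2 N at 0, plus 0.15 N per mm.
- probe_tip (a point): lowest point of the probe pin, on the gauge's z axis
- gauge_stand: grey fixed gauge stand, 60 (x) x 104 (y) mm plate with two pillars 40 (x) x 22 (y) mm centred 36 mm either side of its middle along y; the gauge's base bar bridges their tops with the probe hanging free between. Origin at the centre of the underside
- stand_top (a point): middle between the pillars at the height of their flat tops, 42 mm above the stand's underside: the gauge's origin rests here. The gauge belongs with its bar along the stand's y (within about 15 degrees, either way round)
- tally_base: white fixed tally board, 66 (x) x 170 (y) x 14 mm, origin at the centre of the underside; along y, from -y to +y, lie coloured fields centred at y = -60 (grey), -25 (red), +10 (yellow), +45 mm (green); the last three are 30 mm long
- tally (a joint): position of the tally grip along the board's +y, m: 0 at the grey end to 0.120 at the far stop; the fields' middles are at red 0.035, yellow 0.070, green 0.105. It stays where it is left; about 1.5 N moves it
- tally_top (a point): centre of the top of the black tally grip, 28 (x) x 20 (y) x 40 mm high, white line across it, top 54.5 mm above the work surface; the grip's y position on the board is the joint's value minus 60 mm
- tea_bottle: tea bottle, 62 x 62 x 221 mm; bystander, origin at the centre of its underside
- marker: yellow highlighter, 15 x 126 x 13 mm; bystander, origin at the centre of its underside
- tape_ring: white roll of tape, 49 x 49 x 18 mm; bystander, origin at the centre of its underside
There are look-alikes about, which are no part of the job. Leave any purple look-alike of the gauge alone.

How it is judged:
By the outcome, as a careful person would: the job done as asked, in the order asked, and still so for the second after the job is handed in, with the robot touching nothing.
It also fails if it takes over 61 s, if anything falls off the work surface, if the arm or the gripper's body presses on something with over 40 N, if the wrist force passes 120 N, or if a joint passes its speed limit or range.

## Robot

A 6-joint arm with a two-finger parallel gripper is mounted at the origin on the work surface; the furniture and walls round the work are solid. World frame = base frame: x ahead of the robot, y to its left, z up, the work surface at z = 0. Lengths are in m, angles in degrees, forces in N, time in s.
With the tool pointing down it reaches from about 0.25 to 0.775 m from the base axis. Payload 4 kg.
Tool frame: the origin (TCP) lies midway between the tips of the shut fingers; the grasp point (between the pads) lies 19 mm behind it (bot.hold_point_z is the distance from the TCP to the grasp point, in m); z points along the fingers, y is the line along which they close (so a half turn about z gives the same grasp; the last joint's range is limited). The gripper opens to 85 mm and grips with 20 to 120 N. Pads are 22 mm wide; open, the fingers measure 114 mm over their backs; the gripper's body (76 mm by 85 mm) begins 54 mm behind the grasp point. The pads swing forward as they close: fully open they stand 13 mm farther back than shut.
Start: joints at [-76.667, 4.996, 78.535, -0, 96.463, -5.907], TCP at [0.181, -0.519, 0.231] pointing down, gripper open.
Joint ranges: [-177.83, 177.83], [-43.37, 116.18], [15.69, 146.23], [-61.86, 241.86], [9.47, 152.12], [-147.06, 147.06]. Speed limits (degrees/s): [159.86, 159.86, 180, 180, 180, 180].

## Interface

Orientations are given as [roll, pitch, yaw] about the fixed x, y, z axes, in that order (R = Rz(yaw) Ry(pitch) Rx(roll)).
In Python, from rig import bot gives the robot as it stands.
- The arm moves only by the shell command python3 -m inch 'ROWS' [OPENING] [FORCE]. ROWS is JSON, a list that holds one entry, the list of rows, each a list of 6 numbers: the shift along the tool's x, y, z in cm, then the turn, a rotation vector about the tool's x, y, z in rad. A call has 1 to 10 rows; each row shifts and turns the commanded pose from where the row before left it, along the tool's axes as they then stand; what a row does not reach is not made up. A row lasts 1/12 s, in which the tool goes at most 41.7 mm and 7.16 degrees, less where a joint would pass 70% of its speed; a pose out of reach is approached as far as the arm can. A call with a gripper value outside its range is refused whole. OPENING is the finger opening in cm, from 0 to 8.54, set as the call begins (- or left out, the last holds). The fingers move at their own pace and stop on an object; FORCE is the grip in N (left out, the last holds). Time passes only in rows, so rows that do not move let the fingers close. It gives the time, the measured TCP pose, the force, the opening and the grip force at its end, in the units of the state.
- bot.get_obs(): the state, without advancing time (a new reading comes with each control period).
- bot.capture(name): name is "scene" or "top"; returns (picture, depth): 480x640x3 uint8, red, green, blue; 480x640 float32, m along the optical axis (not along the pixel's ray), 0 where there is no reading.
- bot.get_calibration(name): a dict with "fovy" (degrees; the focal length in pixels is half the picture's height over the tangent of half this angle, whatever the lens; pixels are square), "cx", "cy" (the principal point, pixels), "dist_coeffs" ([k1, k2, p1, p2, k3] as OpenCV has them; the pictures are not rectified), "cam_to_world" (4x4, takes a point from camera to world coordinates). Camera axes: x right, y down, z forward; pixel columns grow to the right and rows downward; lengths in m; the calibration is good to about 2 mm. A picture is of the moment at which its call begins. get_calibration takes no time and is no camera call.
- bot.hand_in(): hands the job in; it is judged then, once.
The state is a dict: "clock": time; "joint_pos": joint angles; "dq": joint speeds; "joint_efforts": joint torques, N m; "position": TCP position; "ee_rot": TCP orientation; "ft_force": force on the tool from outside, world axes, zero at the start; "wrist_torque": the same for the moment, N m; "finger_gap": finger opening in m; "finger_force": force on a finger pad.
Only numpy, scipy, OpenCV 4.12 (cv2) and the standard library are available. Lean on these libraries where they do the work, as an engineer would, in place of code of your own. Each camera call takes 0.05 s, during which the arm holds its last target. There are 200 camera calls.

## Working session

There is one attempt and no reset: what is moved stays moved. The work goes in short steps, Python scripts to look and compute and a shell command to move; the robot and the scene stay as the last step left them, time stands still between calls to the robot, and variables do not carry over. Pictures are saved under pics/ and viewed, at most 10 in all, crops included, and the job is handed in when it is done.

```bash
mkdir -p pics; ls
python3 - <<'E'
from rig import bot
import cv2, numpy as np
for n in("scene","top"):
    p,d=bot.capture(n); cv2.imwrite(f"pics/{n}0.png",p[:,:,::-1]); np.savez(f"{n}0.npz",p=p,d=d)
    c=bot.get_calibration(n); print(n,c)
o=bot.get_obs(); print(o)
E
```

```text
pics
scene {'fovy': 49.91199586451941, 'cx': 316.92446934166986, 'cy': 237.67266341020832, 'dist_coeffs': array([-0.01811448,  0.        ,  0.        ,  0.        ,  0.        ]), 'cam_to_world': array([[-0.8043999 , -0.36990968,  0.46487378, -0.02621068],
       [-0.59407848,  0.49637351, -0.63299613,  0.78827598],
       [ 0.00340037, -0.78535353, -0.61903818,  0.76528197],
       [ 0.        ,  0.        ,  0.        ,  1.        ]])}
top {'fovy': 54.79168220788697, 'cx': 321.6991212107363, 'cy': 236.57684825378658, 'dist_coeffs': array([-0.12068446,  0.        ,  0.        ,  0.        ,  0.        ]), 'cam_to_world': array([[-0.01107919, -0.99219085,  0.12423597,  0.3397757 ],
       [-0.99993044,  0.01149588,  0.00263758,  0.09637224],
       [-0.00404518, -0.1241981 , -0.9922492 ,  1.11019915],
       [ 0.        ,  0.        ,  0.        ,  1.        ]])}
{'clock': 0.1, 'joint_pos': array([-7.66672807e+01,  5.03516580e+00,  7.86174305e+01, -1.09974078e-03,
        9.64632364e+01, -5.90744015e+00]), 'dq': array([ 0.08038701, -0.03486727, -0.25568564, -0.11227121, -0.01842138,
       -0.029682  ]), 'joint_efforts': array([ 2.58072818e-03, -3.53014004e+01, -3.14218390e+01, -1.30840240e-04,
        7.98592373e-03, -1.51584089e-06]), 'position': array([ 0.181122  , -0.5188363 ,  0.23024149]), 'ee_rot': array([-1.79884670e+02, -1.08345017e-02,  1.92400259e+01]), 'ft_force': array([-1.00251954,  0.26109418, -0.22869393]), 'wrist_torque': array([-0.01498067, -0.01112447,  0.0203795 ]), 'finger_force': 0.0, 'finger_gap': 0.08527482096986908}
```

View pics/scene0.png

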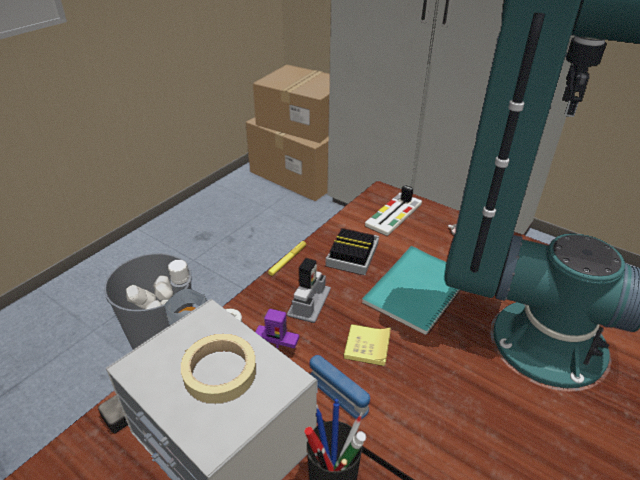

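View pics/top0.png

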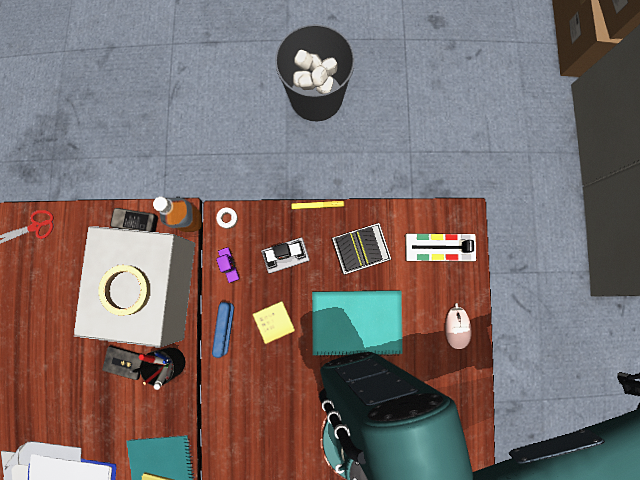

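The top view shows the gauge on its stand at about (285,253), the tread tray at (361,249), the tally board at (441,247) with its grip at (468,246), and the purple look-alike at (228,265). The scene view confirms this layout: gauge at (308,285), tray at (352,250), grip at (407,194).

```bash
cat > h.py <<'E'
import numpy as np, cv2
from rig import bot
def K(n):
    c=bot.get_calibration(n); f=240/np.tan(np.radians(c["fovy"]/2))
    return np.array([[f,0,c["cx"]],[0,f,c["cy"]],[0,0,1.]]),np.array(c["dist_coeffs"]),np.array(c["cam_to_world"])
def cloud(n,d):
    k,D,T=K(n); v,u=np.mgrid[:480,:640]
    r=cv2.undistortPoints(np.stack([u,v],-1).reshape(-1,1,2).astype(float),k,D).reshape(480,640,2)
    P=np.dstack([r*d[...,None],d])@T[:3,:3].T+T[:3,3]; P[d==0]=np.nan; return P
def ray(n,uv):
    k,D,T=K(n); r=cv2.undistortPoints(np.array(uv,float).reshape(1,1,2),k,D).ravel()
    return T[:3,3],T[:3,:3]@np.r_[r,1]
def at_z(n,uv,z):
    o,r=ray(n,uv); return o+r*(z-o[2])/r[2]
def tri(uv1,uv2):
    A=np.zeros((3,3));b=np.zeros(3);L=[]
    for n,uv in(("top",uv1),("scene",uv2)):
        o,r=ray(n,uv);r=r/np.linalg.norm(r);M=np.eye(3)-np.outer(r,r);A+=M;b+=M@o;L.append((o,r))
    p=np.linalg.solve(A,b); return p,[np.linalg.norm(np.cross(p-o,r)) for o,r in L]
def proj(n,p):
    k,D,T=K(n); q=(np.array(p)-T[:3,3])@T[:3,:3]
    return cv2.projectPoints(q.reshape(-1,1,3),np.zeros(3),np.zeros(3),k,D)[0].reshape(-1,2)
E
python3 - <<'E'
from h import *
for n in("top","scene"):
    z=np.load(f"{n}0.npz"); P=cloud(n,z["d"]); Z=P[...,2]
    print(n,"table z",np.nanmedian(Z[(abs(P[...,0]-.5)<.2)&(abs(P[...,1]-.1)<.2)]))
    m=(Z>.009)&(Z<.2)&(P[...,0]>.38)&(P[...,0]<.66)&(P[...,1]>-.25)&(P[...,1]<.35)
    k,l,s,c=cv2.connectedComponentsWithStats(m.astype(np.uint8))
    for i in range(1,k):
        if s[i,4]<60: continue
        Q=P[l==i]
        print(s[i],"zmax",Q[:,2].max().round(4), "rect",[np.round(x,4) for x in cv2.minAreaRect(Q[:,:2].astype(np.float32))])
        h,e=np.histogram(Q[:,2],np.arange(.005,.13,.005)); print(h)
p=np.load("top0.npz")["p"]
cv2.imwrite("pics/top_crop.png",cv2.resize(p[215:285,210:490,::-1],None,fx=2.85,fy=2.85,interpolation=cv2.INTER_CUBIC))
p=np.load("scene0.npz")["p"]
cv2.imwrite("pics/scene_crop.png",cv2.resize(p[175:345,250:440,::-1],None,fx=3.5,fy=3.5,interpolation=cv2.INTER_CUBIC))
E
```

```text
top table z 0.0018904034803806091
[291 201  53   8 269] zmax 0.0171 rect [array([0.5559, 0.1098]), array([0.0149, 0.1258]), np.float64(1.7392)]
[ 36 209  24   0   0   0   0   0   0   0   0   0   0   0   0   0   0   0
   0   0   0   0   0   0]
[218 207  20  21 251] zmax 0.0267 rect [array([0.5259, 0.3283]), array([0.0475, 0.0477]), np.float64(44.4025)]
[  5  31 178  36   1   0   0   0   0   0   0   0   0   0   0   0   0   0
   0   0   0   0   0   0]
[ 332  223   59   52 1945] zmax 0.0493 rect [array([0.4479, 0.0063]), array([0.0924, 0.1189]), np.float64(17.0169)]
[ 16 249 129 176  59  46 171 931 168   0   0   0   0   0   0   0   0   0
   0   0   0   0   0   0]
[ 406  233   68   29 1741] zmax 0.0612 rect [array([ 0.4491, -0.1758]), array([0.1489, 0.0659]), np.float64(88.2368)]
[ 17 821 762  17   7   9  13   0   5  51  36   3   0   0   0   0   0   0
   0   0   0   0   0   0]
[262 238  47  33 838] zmax 0.1114 rect [array([0.4346, 0.188 ]), array([0.0594, 0.1024]), np.float64(16.9467)]
[ 72 113   4   4   7   5  25 132  25 123  93   6   9   6   7   2   6   3
   7  44 142   3   0   0]
[216 
[... 789 characters left out ...]
3   3   0   0   0   0   0   0   0   0   0   0   0   0   0   0   0
   0   0   0   0   0   0]
[ 290  258   36   61 1269] zmax 0.1098 rect [array([0.4293, 0.1906]), array([0.0444, 0.0996]), np.float64(8.9501)]
[ 55  74  66  49  64  52  58 138  55 139  60  31  42  25  37  34  38  35
  36  57 124   0   0   0]
[226 309  15  13  85] zmax 0.0213 rect [array([0.5227, 0.3135]), array([0.0137, 0.0415]), np.float64(79.9808)]
[ 0 10 73  2  0  0  0  0  0  0  0  0  0  0  0  0  0  0  0  0  0  0  0  0]
[255 309  42  38 885] zmax 0.0929 rect [array([0.4127, 0.3227]), array([0.0744, 0.0316]), np.float64(18.9806)]
[  0   2   0   0  23  49 213  39  43  39  40  42  38  42  43  50 141  81
   0   0   0   0   0   0]
```

View pics/top_crop.png

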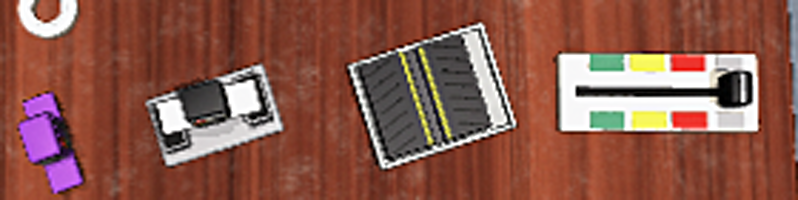

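View pics/scene_crop.png

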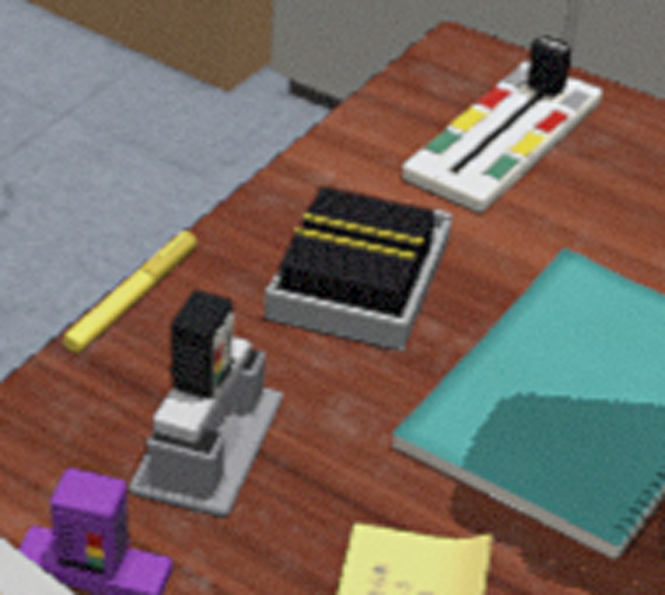

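The crops show the gauge bridging its stand (its bar is roughly parallel to the stand), the groove between yellow lines at crop (418,98), shifted left toward +y, and the grip at the grey end on the right (world -y). Next I fit the gauge, groove and grip in both views.

Run:
```python
from h import *
for n in("top","scene"):
    z=np.load(f"{n}0.npz"); P=cloud(n,z["d"]); X,Y,Z=P[...,0],P[...,1],P[...,2]; p=z["p"].astype(int)
    def rep(t,m):
        Q=P[m]; r=cv2.minAreaRect(Q[:,:2].astype(np.float32)); print(n,t,m.sum(),"zmed",np.median(Q[:,2]).round(4),"rect",np.round(r[0],4),np.round(r[1],4),round(r[2],1),"bb",np.percentile(Q[:,:2],[1,99],axis=0).round(4).tolist())
    g=(abs(X-.432)<.08)&(abs(Y-.189)<.08)
    rep("handletop",g&(Z>.101)&(Z<.115)); rep("bartop",g&(Z>.049)&(Z<.062)); rep("bar+",g&(Z>.049))
    rep("plate",g&(Z>.004)&(Z<.1))
    t=(abs(X-.447)<.08)&(abs(Y-.008)<.09)
    rep("rub",t&(Z>.036)&(Z<.052)&(p.max(2)<110))
    ye=t&(Z>.03)&(p[...,0]-p[...,2]>60)
    rep("yellow",ye); Q=P[ye]; print(" mean",Q.mean(0).round(4))
    b=(abs(X-.45)<.08)&(Y<-.07)&(Y>-.3)
    rep("griptop",b&(Z>.05)&(Z<.065)); rep("board",b&(Z>.009)&(Z<.02))
    r=b&(Z<.025)&(p[...,0]-p[...,1]>90)&(p[...,1]<90)
    yy=b&(Z<.025)&(p[...,0]-p[...,2]>90)&(p[...,1]>140)
    gg=b&(Z<.025)&(p[...,1]-p[...,0]>40)
    r&=(Z>.009);gg&=Z>.009;yy&=Z>.009
    for c,m in(("red",r),("yel",yy),("grn",gg)): print(" ",c,m.sum(),P[m].mean(0).round(4))
```

```text
top handletop 186 zmed 0.1066 rect [0.4375 0.1891] [0.0269 0.0338] 15.1 bb [[0.422, 0.1723], [0.4521, 0.2056]]
top bartop 221 zmed 0.0547 rect [0.4362 0.1888] [0.0285 0.0796] 14.2 bb [[0.4171, 0.1493], [0.4578, 0.2292]]
top bar+ 453 zmed 0.0659 rect [0.4362 0.1888] [0.0292 0.0795] 13.9 bb [[0.4192, 0.1514], [0.4559, 0.2273]]
top plate 1104 zmed 0.0104 rect [0.4324 0.1888] [0.1573 0.1571] 0.4 bb [[0.3613, 0.1153], [0.5068, 0.2602]]
top rub 1086 zmed 0.0427 rect [0.4457 0.0136] [0.0803 0.089 ] 16.7 bb [[0.3996, -0.0336], [0.4902, 0.0617]]
top yellow 97 zmed 0.0429 rect [0.4461 0.0134] [0.0787 0.0197] 16.6 bb [[0.4063, -0.0048], [0.4828, 0.0332]]
 mean [0.4453 0.0128 0.043 ]
top griptop 101 zmed 0.0545 rect [ 0.4473 -0.2423] [0.0197 0.0262] 88.0 bb [[0.4344, -0.252], [0.4603, -0.2327]]
top board 1744 zmed 0.0149 rect [ 0.4488 -0.1861] [0.1695 0.0659] 88.3 bb [[0.4163, -0.2687], [0.4809, -0.1024]]
  red 123 [ 0.4471 -0.2109  0.015 ]
  yel 142 [ 0.4497 -0.1763  0.0154]
  grn 142 [ 0.4499 -0.1412  0.0154]
scene handletop 174 zmed 0.106 rect [0.436  0.1912] [0.0263 0.0367] 11.9 bb [[0.4214,
[... 237 characters left out ...]
0.2306]]
scene plate 1456 zmed 0.0351 rect [0.447  0.2011] [0.1271 0.155 ] 9.3 bb [[0.3948, 0.141], [0.4489, 0.2437]]
scene rub 850 zmed 0.0421 rect [0.4446 0.0159] [0.0804 0.092 ] 17.5 bb [[0.398, -0.0316], [0.4884, 0.0669]]
scene yellow 114 zmed 0.0425 rect [0.445  0.0158] [0.0788 0.0728] 15.7 bb [[0.4065, -0.0083], [0.4889, 0.0339]]
 mean [0.4443 0.0149 0.0426]
scene griptop 56 zmed 0.0539 rect [ 0.4464 -0.2403] [0.0274 0.0221] 2.7 bb [[0.4328, -0.2511], [0.4597, -0.2302]]
scene board 1003 zmed 0.0148 rect [ 0.448  -0.1834] [0.1752 0.0674] 88.2 bb [[0.4149, -0.2634], [0.4798, -0.0983]]
  red 47 [ 0.4502 -0.2094  0.0153]
  yel 61 [ 0.4492 -0.1742  0.0154]
  grn 45 [ 0.4484 -0.1397  0.0148]
```

```bash
cat > go.py <<'E'
import sys,numpy as np
from rig import bot
from scipy.spatial.transform import Rotation as R
x,y,z,yaw=map(float,sys.argv[1:5]); o=bot.get_obs()
R0=R.from_euler("xyz",o["ee_rot"],degrees=True); R1=R.from_euler("xyz",[180,0,yaw],degrees=True)
d=R0.inv().apply(np.array([x,y,z])-o["position"])*100
print("clock",round(o["clock"],2),"pos",o["position"].round(4),"rot",o["ee_rot"].round(2),"F",o["ft_force"].round(2),"gap",round(o["finger_gap"],4))
print("shift cm",d.round(3),"turn last",(R0.inv()*R1).as_rotvec().round(4))
E
python3 go.py .4363 .190 .17 14
```

```text
clock 0.1 pos [ 0.1811 -0.5188  0.2302] rot [-1.7988e+02 -1.0000e-02  1.9240e+01] F [-1.    0.26 -0.23] gap 0.0853
shift cm [ 47.449 -58.503   6.151] turn last [-0.002  -0.0001  0.0915]
```

```bash
python3 -m inch '[[[2.37,-2.93,0.1,0,0,0],[2.37,-2.93,0.1,0,0,0],[2.37,-2.93,0.1,0,0,0],[2.37,-2.93,0.1,0,0,0],[2.37,-2.93,0.1,0,0,0],[2.37,-2.93,0.1,0,0,0],[2.37,-2.93,0.1,0,0,0],[2.37,-2.93,0.1,0,0,0],[2.37,-2.93,0.1,0,0,0],[2.37,-2.93,0.1,0,0,0]]]' 8.5 40
python3 go.py .4363 .190 .17 14
```

```text
clock: 0.93
position: [0.3083, -0.1627, 0.2209]
ee_rot: [180.0, -0.0, 19.2]
ft_force: [1.3, -0.5, 0.9]
finger_gap: 0.0849
finger_force: 0.0
clock 0.93 pos [ 0.3083 -0.1627  0.2209] rot [ 1.800e+02 -1.000e-02  1.919e+01] F [ 1.28 -0.51  0.92] gap 0.0849
shift cm [ 23.682 -29.104   5.094] turn last [-0.     -0.0001  0.0906]
```

```bash
python3 -m inch '[[[2.37,-2.93,0.3,0,0,0],[2.37,-2.93,0.3,0,0,0],[2.37,-2.93,0.3,0,0,0],[2.37,-2.93,0.3,0,0,0],[2.37,-2.93,0.3,0,0,0],[2.37,-2.93,0.3,0,0,0],[2.37,-2.93,0.3,0,0,0],[2.37,-2.93,0.3,0,0,0],[2.37,-2.93,0.3,0,0,0],[0,0,0,0,0,0.0915]]]'
python3 go.py .4363 .190 .13 14
```

```text
clock: 1.77
position: [0.4232, 0.16, 0.1925]
ee_rot: [-179.8, 0.1, 14.3]
ft_force: [-0.7, -0.9, 0.1]
finger_gap: 0.0851
finger_force: 0.0
clock 1.77 pos [0.4232 0.16   0.1925] rot [-1.7982e+02  1.0000e-01  1.4300e+01] F [-0.68 -0.94  0.06] gap 0.0851
shift cm [ 2.023 -2.559  6.253] turn last [-0.0032  0.0017  0.0053]
```

```bash
python3 -m inch '[[[1.0,-1.28,2.0,0,0,0],[1.0,-1.28,2.0,0,0,0],[0,0,2.0,0,0,0.005],[0,0,2,0,0,0],[0,0,2,0,0,0],[0,0,1.5,0,0,0],[0,0,1,0,0,0],[0,0,0.2,0,0,0],[0,0,0,0,0,0]]]'
python3 go.py .4363 .190 .065 14
```

```text
clock: 2.52
position: [0.4356, 0.1842, 0.0666]
ee_rot: [180.0, 0.1, 13.7]
ft_force: [0.4, 0.2, 0.1]
finger_gap: 0.0853
finger_force: 0.0
clock 2.52 pos [0.4356 0.1842 0.0666] rot [1.7999e+02 1.0000e-01 1.3710e+01] F [0.4  0.2  0.08] gap 0.0853
shift cm [ 0.202 -0.55   0.159] turn last [ 0.0001  0.0018 -0.0051]
```

```bash
python3 -m inch '[[[0.1,-0.55,0.15,0,0,-0.005],[0,0,0,0,0,0],[0,0,0,0,0,0]]]'
python3 -m inch '[[[0,0,0,0,0,0],[0,0,0,0,0,0],[0,0,0,0,0,0],[0,0,0,0,0,0],[0,0,0,0,0,0],[0,0,0,0,0,0],[0,0,0,0,0,0],[0,0,0,0,0,0]]]' 2.5 60
python3 - <<'E'
from h import *
for n in("top","scene"):
    p,d=bot.capture(n); np.savez(f"{n}1.npz",p=p,d=d)
p=np.load("scene1.npz")["p"]
cv2.imwrite("pics/scene1c.png",cv2.resize(p[175:345,230:440,::-1],None,fx=3.5,fy=3.5,interpolation=cv2.INTER_CUBIC))
E
python3 go.py .4363 .190 .065 14
```

```text
clock: 2.77
position: [0.4366, 0.1905, 0.0669]
ee_rot: [-180.0, -0.1, 14.0]
ft_force: [-0.3, -0.3, -0.1]
finger_gap: 0.0853
finger_force: 0.0
clock: 3.43
position: [0.4362, 0.1899, 0.0661]
ee_rot: [180.0, -0.0, 14.0]
ft_force: [0.7, -1.8, 2.9]
finger_gap: 0.0335
finger_force: 60.6
clock 3.53 pos [0.4361 0.1899 0.0661] rot [ 1.7998e+02 -4.0000e-02  1.3990e+01] F [ 0.77 -1.57  1.91] gap 0.0334
shift cm [ 0.019 -0.01   0.109] turn last [ 0.0004 -0.0007 -0.0001]
```

View pics/scene1c.png

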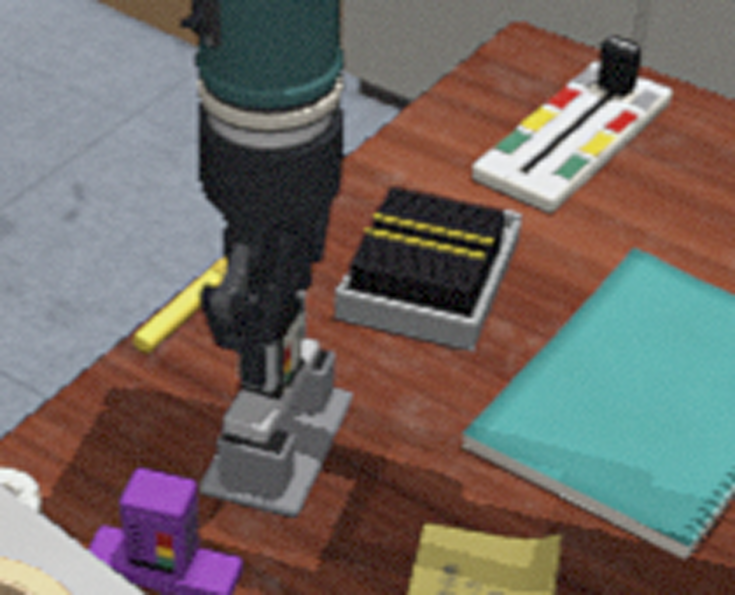

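The grasp holds: the fingers are on the handle with a gap of 33.4 mm, and the tray and groove are unchanged in the picture. Next I lift and move over the groove.

```bash
python3 -m inch '[[[0,0,-1,0,0,0],[0,0,-2,0,0,0],[0,0,-2,0,0,0],[0,0,-2,0,0,0],[0,0,-1.2,0,0,0],[0,0,0,0,0,0]]]'
python3 go.py .4453 .0143 .148 16.8
```

```text
clock: 4.03
position: [0.4373, 0.1905, 0.1508]
ee_rot: [-180.0, -0.3, 14.0]
ft_force: [0.5, 0.8, -2.8]
finger_gap: 0.0335
finger_force: 60.1
clock 4.03 pos [0.4373 0.1905 0.1508] rot [-179.97   -0.31   14.01] F [ 0.54  0.82 -2.84] gap 0.0335
shift cm [-3.487 17.295  0.254] turn last [-0.0003 -0.0054 -0.0488]
```

```bash
python3 -m inch '[[[-0.58,2.88,0,0,0,0],[-0.58,2.88,0,0,0,0],[-0.58,2.88,0,0,0,0],[-0.58,2.88,0,0,0,0],[-0.58,2.88,0,0,0,0],[-0.58,2.88,0.2,0,0,0],[0,0,0,0,0,-0.0488],[0,0,0,0,0,0],[0,0,0,0,0,0],[0,0,0,0,0,0]]]'
python3 go.py .4453 .0143 .148 16.8
python3 - <<'E'
from h import *
for n in("top","scene"):
    p,d=bot.capture(n); np.savez(f"{n}2.npz",p=p,d=d)
o=bot.get_obs(); print(o["position"],o["ee_rot"],o["ft_force"])
# project predicted tip & yellow-line plane for check
p=o["position"]; a=np.radians(16.8)
pts=[p-[0,0,.0241+.026],p-[0,0,.0241],[p[0],p[1],.042]]
for n in("top","scene"): print(n,proj(n,pts).round(1).tolist())
for n,(y0,y1,x0,x1) in{"scene":(165,300,290,420),"top":(205,290,305,415)}.items():
    q=np.load(n+"2.npz")["p"][y0:y1,x0:x1,::-1]; cv2.imwrite(f"pics/{n}2c.png",cv2.resize(q,None,fx=4.4,fy=4.4,interpolation=cv2.INTER_CUBIC))
E
```

```text
clock: 4.87
position: [0.4433, 0.0145, 0.1449]
ee_rot: [-179.9, 0.1, 16.8]
ft_force: [-0.1, -0.6, -4.1]
finger_gap: 0.0331
finger_force: 61.4
clock 4.87 pos [0.4433 0.0145 0.1449] rot [-1.7994e+02  9.0000e-02  1.6790e+01] F [-0.08 -0.63 -4.07] gap 0.0331
shift cm [ 0.185  0.081 -0.31 ] turn last [-0.001   0.0015 -0.0001]
[0.44359535 0.01470058 0.14537647] [-1.79976758e+02  3.84532878e-02  1.68501226e+01] [-0.18355011 -0.35981312 -2.72093869]
top [[360.1, 246.6], [361.0, 245.4], [358.3, 249.0]]
scene [[353.4, 223.2], [353.9, 213.4], [352.3, 242.3]]
```

View pics/scene2c.png

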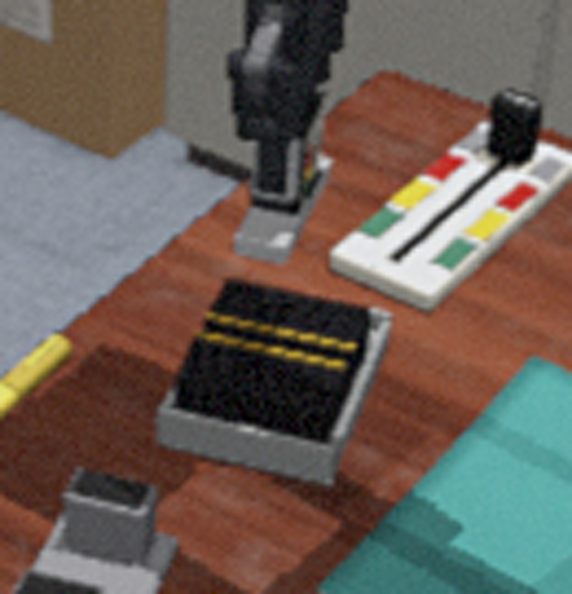

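```bash
python3 -m inch '[[[0.12,0.11,1,0,0,0],[0,0,1.5,0,0,0],[0,0,1.4,0,0,0],[0,0,0.8,0,0,0],[0,0,0,0,0,0],[0,0,0,0,0,0],[0,0,0,0,0,0]]]'
python3 go.py .4450 .0140 .090 16.8
python3 - <<'E'
from rig import bot
o=bot.get_obs(); print(o["position"]@[-.289,.957,0], o["wrist_torque"])
E
```

```text
clock: 5.55
position: [0.4459, 0.0132, 0.0994]
ee_rot: [180.0, -0.1, 16.8]
ft_force: [-0.3, 0.4, -2.8]
finger_gap: 0.0334
finger_force: 61.3
clock 5.55 pos [0.4459 0.0132 0.0994] rot [ 1.7997e+02 -7.0000e-02  1.6810e+01] F [-0.27  0.37 -2.77] gap 0.0334
shift cm [-0.065 -0.099  0.944] turn last [ 0.0006 -0.0012  0.0002]
-0.11619147622951552 [-0.00476685 -0.03842121  0.0128222 ]
```

```bash
python3 -m inch '[[[-0.05,-0.07,0,0,0,0],[0,0,0.3,0,0,0],[0,0,0.2,0,0,0],[0,0,0,0,0,0]]]'
python3 -m inch '[[[0,0,0.2,0,0,0],[0,0,0.2,0,0,0],[0,0,0,0,0,0],[0,0,0,0,0,0]]]'
python3 -c "
from rig import bot
o=bot.get_obs(); print(o['position'],o['position']@[-.289,.957,0],o['ft_force'], o['wrist_torque'])"
```

```text
clock: 5.88
position: [0.4444, 0.0137, 0.0935]
ee_rot: [-180.0, 0.0, 16.8]
ft_force: [-0.6, -0.8, -3.7]
finger_gap: 0.0332
finger_force: 61.4
clock: 6.22
position: [0.4445, 0.0137, 0.0895]
ee_rot: [-180.0, 0.0, 16.8]
ft_force: [-0.6, 0.4, -3.1]
finger_gap: 0.0336
finger_force: 61.4
[0.44447291 0.01367146 0.08954834] -0.11536908606734002 [-0.64182233  0.39844739 -3.05513147] [ 0.00980725 -0.00237233 -0.00868882]
```

```bash
for i in 1 ; do python3 -m inch '[[[0,0,0.15,0,0,0],[0,0,0.15,0,0,0],[0,0,0,0,0,0],[0,0,0,0,0,0]]]' | grep -E "pos|ft_f"; python3 -m inch '[[[0,0,0.15,0,0,0],[0,0,0.15,0,0,0],[0,0,0,0,0,0],[0,0,0,0,0,0]]]'| grep -E "pos|ft_f"; python3 -m inch '[[[0,0,0.15,0,0,0],[0,0,0.15,0,0,0],[0,0,0,0,0,0],[0,0,0,0,0,0]]]'| grep -E "pos|ft_f"; done
```

```text
position: [0.4446, 0.0137, 0.0867]
ft_force: [0.3, -0.2, -3.1]
position: [0.4449, 0.0137, 0.0841]
ft_force: [-0.3, 0.2, -1.2]
position: [0.4449, 0.0137, 0.0809]
ft_force: [-0.5, -0.3, -0.2]
```

```bash
python3 -m inch '[[[0,0,0.2,0,0,0],[0,0,0.2,0,0,0],[0,0,0.2,0,0,0],[0,0,0.2,0,0,0],[0,0,0,0,0,0],[0,0,0,0,0,0]]]' | grep -E "pos|ft_f|rot"; python3 -m inch '[[[0,0,0.2,0,0,0],[0,0,0.2,0,0,0],[0,0,0.1,0,0,0],[0,0,0,0,0,0],[0,0,0,0,0,0]]]'| grep -E "pos|ft_f|rot"; python3 -m inch '[[[0,0,0.1,0,0,0],[0,0,0.05,0,0,0],[0,0,0,0,0,0],[0,0,0,0,0,0]]]'| grep -E "pos|ft_f|rot"
```

```text
position: [0.4448, 0.0136, 0.0729]
ee_rot: [180.0, -0.0, 16.8]
ft_force: [0.0, -1.4, 0.7]
position: [0.4448, 0.0137, 0.0679]
ee_rot: [180.0, -0.0, 16.8]
ft_force: [0.8, 0.3, 2.1]
position: [0.4448, 0.0137, 0.0664]
ee_rot: [180.0, -0.0, 16.8]
ft_force: [0.5, -0.3, 2.3]
```

Still spring force only, with the bar about to touch. I continue in small steps.

```bash
python3 -m inch '[[[0,0,0.07,0,0,0],[0,0,0.07,0,0,0],[0,0,0,0,0,0],[0,0,0,0,0,0]]]' | grep -E "pos|ft_f|rot"; python3 -m inch '[[[0,0,0.07,0,0,0],[0,0,0,0,0,0],[0,0,0,0,0,0]]]'| grep -E "pos|ft_f|rot"; python3 -m inch '[[[0,0,0.05,0,0,0],[0,0,0,0,0,0],[0,0,0,0,0,0]]]'| grep -E "pos|ft_f|rot"
```

```text
position: [0.4448, 0.0137, 0.065]
ee_rot: [180.0, -0.0, 16.8]
ft_force: [1.2, -0.4, 1.4]
position: [0.4448, 0.0137, 0.0645]
ee_rot: [180.0, -0.0, 16.8]
ft_force: [0.8, -0.2, 4.2]
position: [0.4448, 0.0136, 0.0641]
ee_rot: [180.0, -0.0, 16.8]
ft_force: [-0.3, -0.4, 5.4]
```

```bash
python3 -m inch '[[[0,0,0.06,0,0,0],[0,0,0,0,0,0],[0,0,0,0,0,0],[0,0,0,0,0,0]]]'| grep -E "pos|ft_f|rot|clock"
python3 - <<'E'
from h import *
for n in("top","scene"):
    p,d=bot.capture(n); np.savez(f"{n}3.npz",p=p,d=d)
F=[]
for i in range(4): bot.capture("top"); F.append(bot.get_obs()["ft_force"][2])
o=bot.get_obs(); print(np.mean(F),o["position"],o["wrist_torque"])
q=np.load("scene3.npz")["p"][200:275,305:400,::-1]; cv2.imwrite("pics/scene3c.png",cv2.resize(q,None,fx=7,fy=7,interpolation=cv2.INTER_CUBIC))
E
```

```text
clock: 9.63
position: [0.4448, 0.0137, 0.0638]
ee_rot: [180.0, -0.0, 16.8]
ft_force: [-0.6, 0.6, 6.8]
6.233426045152712 [0.44483492 0.01366728 0.06377587] [0.00930727 0.21669567 0.00888897]
```

View pics/scene3c.png

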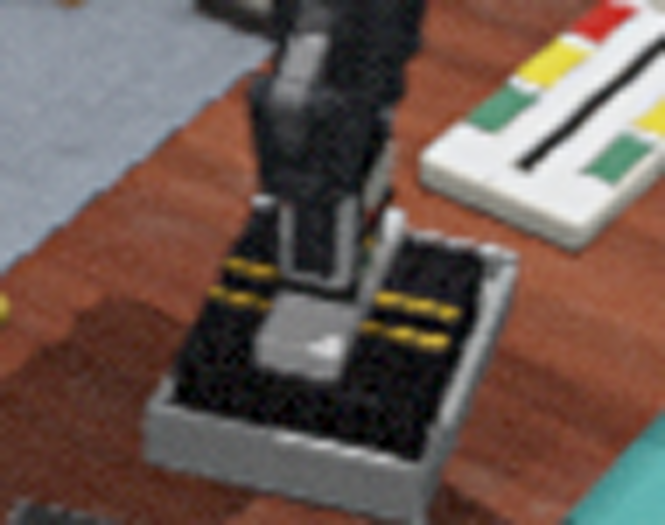

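The bar lies across the yellow lines, centred on the groove, at about 9.5 N. The pitch moment suggests one edge carries more load, so I level it by feel.

```bash
cat > w.py <<'E'
from rig import bot; import numpy as np
L=[]
for i in range(6): bot.capture("top"); o=bot.get_obs(); L.append(np.r_[o["ft_force"],o["wrist_torque"]*100,o["ee_rot"][1],o["position"][2]*1000])
print("F",np.mean(L,0)[:3].round(2),"T*100",np.mean(L,0)[3:6].round(2),"pitch,z",np.mean(L,0)[6:].round(3),round(o["clock"],2))
E
python3 w.py; python3 -m inch '[[[0,0,0,0,-0.005,0],[0,0,0,0,0,0],[0,0,0,0,0,0]]]'|grep rot; python3 w.py
```

```text
F [-0.38  0.3   6.48] T*100 [-0.65 11.89 -0.64] pitch,z [-2.7000e-02  6.3764e+01] 10.23
ee_rot: [180.0, 0.2, 16.8]
F [-0.58 -0.28  6.09] T*100 [ 2.42  6.1  -0.03] pitch,z [ 0.244 63.808] 10.78
```

```bash
python3 -m inch '[[[0,0,0.03,0,-0.004,0],[0,0,0,0,0,0],[0,0,0,0,0,0]]]'|grep rot; python3 w.py; python3 -m inch '[[[0,0,0,0,0,0],[0,0,0,0,0,0],[0,0,0,0,0,0],[0,0,0,0,0,0],[0,0,0,0,0,0],[0,0,0,0,0,0],[0,0,0,0,0,0],[0,0,0,0,0,0],[0,0,0,0,0,0],[0,0,0,0,0,0]]]';python3 w.py
```

```text
ee_rot: [180.0, 0.5, 16.8]
F [-0.79  0.22  7.31] T*100 [ 6.1   8.7  -1.81] pitch,z [ 0.459 63.678] 11.33
clock: 12.17
position: [0.445, 0.0137, 0.0637]
ee_rot: [180.0, 0.5, 16.8]
ft_force: [-0.6, 0.1, 6.8]
finger_gap: 0.0332
finger_force: 62.5
F [-0.67  0.29  7.01] T*100 [ 5.28  6.4  -2.89] pitch,z [ 0.458 63.682] 12.47
```

Held for over 2.5 s at about 10 N, with the bar sunk 2.4 mm as expected. On the way up I recheck the pin's contact height with averaged forces: an 11 mm groove would lose contact at TCP z of about 0.081.

```bash
python3 -m inch '[[[0,0,-0.3,0,0.009,0],[0,0,-0.5,0,0,0],[0,0,-0.5,0,0,0],[0,0,-0.5,0,0,0],[0,0,-0.15,0,0,0],[0,0,0,0,0,0],[0,0,0,0,0,0]]]'|grep -E "pos|rot"; python3 w.py; python3 -m inch '[[[0,0,-0.3,0,0,0],[0,0,-0.4,0,0,0],[0,0,0,0,0,0],[0,0,0,0,0,0]]]'|grep -E "pos|rot"; python3 w.py
```

```text
position: [0.4442, 0.0137, 0.0818]
ee_rot: [-180.0, 0.1, 16.8]
F [ 0.1   0.02 -0.73] T*100 [0.51 2.14 2.17] pitch,z [6.5000e-02 8.1811e+01] 13.35
position: [0.4447, 0.0137, 0.0894]
ee_rot: [180.0, -0.0, 16.8]
F [-0.41 -0.53 -3.16] T*100 [ 0.11  2.13 -2.43] pitch,z [3.1000e-02 8.9048e+01] 13.98
```

The pin still carries 2.4 N at TCP z 81.8 mm, which puts the depth at about 7 mm, so the field is red. Now I return the gauge to its stand.

```bash
python3 -m inch '[[[0,0,-2,0,0,0],[0,0,-2,0,0,0],[0,0,-2,0,0,0],[0.58,-2.8,0,0,0,0],[0.58,-2.8,0,0,0,0],[0.58,-2.8,0,0,0,0],[0.58,-2.8,0,0,0,0],[0.58,-2.8,0,0,0,0],[0,0,0,0,0,0.0488],[0,0,0,0,0,0]]]'|grep -E "pos|rot"; python3 go.py .4362 .1899 .100 14
```

```text
position: [0.4315, 0.1574, 0.1491]
ee_rot: [180.0, 0.0, 14.1]
clock 14.82 pos [0.4315 0.1574 0.1491] rot [1.7999e+02 2.0000e-02 1.4140e+01] F [-0.01 -0.72 -2.3 ] gap 0.0335
shift cm [ 1.247 -3.035  4.909] turn last [0.0002 0.0004 0.0024]
```

```bash
python3 -m inch '[[[0.62,-1.52,0,0,0,0],[0.62,-1.52,0,0,0,0.002],[0,0,0,0,0,0],[0,0,1.2,0,0,0],[0,0,1.2,0,0,0],[0,0,1.2,0,0,0],[0,0,1.2,0,0,0],[0,0,0,0,0,0],[0,0,0,0,0,0]]]'|grep -E "pos|rot"; python3 go.py .4362 .1899 .0665 14
```

```text
position: [0.4354, 0.1876, 0.0993]
ee_rot: [180.0, 0.2, 13.8]
clock 15.57 pos [0.4354 0.1876 0.0993] rot [179.97   0.24  13.84] F [ 0.36 -0.25 -3.48] gap 0.0338
shift cm [ 0.152 -0.208  3.274] turn last [ 0.0005  0.0042 -0.0028]
```

```bash
python3 -m inch '[[[0.12,-0.2,0,0,0.004,0],[0,0,0.9,0,0,0],[0,0,0.9,0,0,0],[0,0,0.7,0,0,0],[0,0,0.4,0,0,0],[0,0,0.2,0,0,0],[0,0,0.1,0,0,0],[0,0,0,0,0,0],[0,0,0,0,0,0]]]'|grep -E "pos|rot|ft"; python3 go.py .4362 .1899 .0661 14
```

```text
position: [0.4377, 0.1909, 0.0696]
ee_rot: [180.0, -0.3, 13.9]
ft_force: [0.5, 0.7, -3.1]
clock 16.32 pos [0.4377 0.1909 0.0696] rot [180.    -0.26  13.88] F [ 0.51  0.71 -3.09] gap 0.0332
shift cm [-0.175  0.063  0.346] turn last [ 0.0001 -0.0046 -0.002 ]
```

```bash
python3 -m inch '[[[-0.1,0.05,0.15,0,-0.003,0],[0,0,0.1,0,0,0],[0,0,0.05,0,0,0],[0,0,0,0,0,0],[0,0,0,0,0,0],[0,0,0,0,0,0]]]'|grep -E "pos|rot|ft"; python3 -m inch '[[[0,0,0.04,0,0,0],[0,0,0,0,0,0],[0,0,0,0,0,0]]]'|grep -E "pos|rot|ft"
```

```text
position: [0.4367, 0.1901, 0.0663]
ee_rot: [180.0, -0.1, 13.9]
ft_force: [0.4, 0.3, -3.4]
position: [0.4368, 0.1902, 0.0661]
ee_rot: [180.0, -0.1, 13.9]
ft_force: [0.1, 0.9, -1.7]
```

Just in contact. One small step more, then release.

```bash
python3 -m inch '[[[0,0,0.03,0,0,0],[0,0,0,0,0,0]]]'|grep -E "pos|ft"; python3 -m inch '[[[0,0,0,0,0,0],[0,0,0,0,0,0],[0,0,0,0,0,0],[0,0,0,0,0,0],[0,0,0,0,0,0],[0,0,0,0,0,0]]]' 8.5 60
python3 -m inch '[[[0,0,-1,0,0,0],[0,0,-2,0,0,0],[0,0,-2.5,0,0,0],[0,0,-3,0,0,0],[0,0,-2,0,0,0],[0,0,0,0,0,0]]]' 8.5; python3 go.py .4472 -.2410 .13 -1.8
```

```text
position: [0.4368, 0.1902, 0.0661]
ft_force: [-1.6, 0.1, 0.8]
clock: 17.73
position: [0.4367, 0.1901, 0.0656]
ee_rot: [180.0, -0.1, 13.9]
ft_force: [0.2, -0.6, -1.1]
finger_gap: 0.0849
finger_force: 0.0
clock: 18.23
position: [0.4395, 0.191, 0.1772]
ee_rot: [-180.0, -0.7, 13.9]
ft_force: [1.2, -0.1, 0.1]
finger_gap: 0.085
finger_force: 0.0
clock 18.23 pos [0.4395 0.191  0.1772] rot [-179.97   -0.72   13.89] F [ 1.17 -0.08  0.07] gap 0.085
shift cm [-9.68  42.126  4.575] turn last [-0.0022 -0.0125  0.2738]
```

```bash
python3 -m inch '[[[-0.88,3.83,0.2,0,0,0],[-0.88,3.83,0.2,0,0,0],[-0.88,3.83,0.2,0,0,0],[-0.88,3.83,0.2,0,0,0],[-0.88,3.83,0.2,0,0,0],[-0.88,3.83,0.2,0,0,0],[-0.88,3.83,0.2,0,0,0],[-0.88,3.83,0.2,0,0,0],[-0.88,3.83,0.2,0,0,0],[-0.88,3.83,0.2,0,0,0]]]' 7 20 >/dev/null
python3 -m inch '[[[-0.88,3.83,0.2,0,0,0],[0,0,0,0,0,0.092],[0,0,0,0,0,0.092],[0,0,0,0,0,0.09],[0,0,0,0,0,0],[0,0,0,0,0,0]]]' >/dev/null
python3 go.py .4466 -.2413 .030 -1.8
python3 - <<'E'
from h import *
p,d=bot.capture("scene"); np.savez("scene4.npz",p=p,d=d); pt,dt=bot.capture("top")
for n,dd in(("scene",d),("top",dt)):
    P=cloud(n,dd); X,Y,Z=P[...,0],P[...,1],P[...,2]; g=(abs(X-.432)<.08)&(abs(Y-.189)<.08)
    for lo,hi in((.1,.115),(.049,.062)):
        m=g&(Z>lo)&(Z<hi); Q=P[m]; r=cv2.minAreaRect(Q[:,:2].astype(np.float32)); print(n,m.sum(),np.median(Q[:,2]).round(4),np.round(r[0],4),np.round(r[1],4),round(r[2],1))
cv2.imwrite("pics/scene4c.png",cv2.resize(p[165:335,260:440,::-1],None,fx=3.5,fy=3.5,interpolation=cv2.INTER_CUBIC))
E
```

```text
clock 19.57 pos [ 0.4434 -0.242   0.148 ] rot [-1.7996e+02 -1.0000e-02 -1.6900e+00] F [-0.05  0.17  0.48] gap 0.07
shift cm [ 0.321 -0.066 11.799] turn last [-0.0008 -0.0001  0.0019]
scene 186 0.106 [0.4367 0.1925] [0.0269 0.0373] 14.9
scene 209 0.0541 [0.4369 0.1929] [0.0274 0.0822] 15.0
top 188 0.1066 [0.4381 0.1896] [0.0261 0.0344] 11.5
top 215 0.0546 [0.4381 0.1898] [0.0259 0.0795] 13.6
```

View pics/scene4c.png

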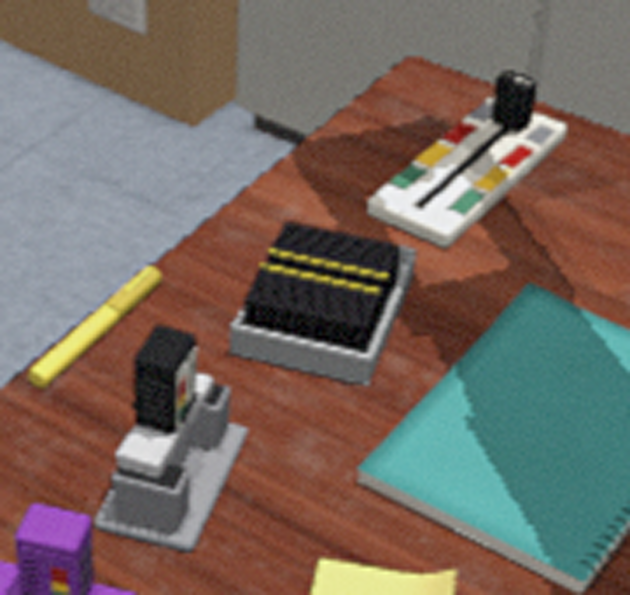

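The gauge stands upright on its stand in the same place (handle top at 0.106 m), and the tally grip is still at the grey end. Next I descend on the grip.

```bash
python3 -m inch '[[[0.3,-0.07,2,0,0,0],[0,0,2,0,0,0],[0,0,2,0,0,0],[0,0,2,0,0,0],[0,0,2,0,0,0],[0,0,1.2,0,0,0],[0,0,0.4,0,0,0],[0,0,0,0,0,0],[0,0,0,0,0,0]]]'; python3 go.py .4466 -.2413 .030 -1.8
```

```text
clock: 20.42
position: [0.4474, -0.2418, 0.0334]
ee_rot: [180.0, -0.1, -1.8]
ft_force: [0.2, -0.8, 0.6]
finger_gap: 0.0702
finger_force: 0.0
clock 20.42 pos [ 0.4474 -0.2418  0.0334] rot [ 1.7997e+02 -1.2000e-01 -1.7800e+00] F [ 0.16 -0.8   0.56] gap 0.0702
shift cm [-0.078 -0.045  0.336] turn last [ 0.0006 -0.0021  0.0003]
```

```bash
python3 -m inch '[[[0,-0.04,0,0,0,0],[0,0,0,0,0,0],[0,0,0,0,0,0],[0,0,0,0,0,0],[0,0,0,0,0,0],[0,0,0,0,0,0],[0,0,0,0,0,0],[0,0,0,0,0,0],[0,0,0,0,0,0]]]' 1.2 25
python3 -m inch '[[[0,-0.3,0,0,0,0],[0,-0.5,0,0,0,0],[0,-0.5,0,0,0,0],[0,-0.5,0,0,0,0],[0,-0.5,0,0,0,0],[0,-0.5,0,0,0,0],[0,-0.3,0,0,0,0],[0,0,0,0,0,0],[0,0,0,0,0,0],[0,0,0,0,0,0]]]'
```

```text
clock: 21.17
position: [0.4473, -0.2416, 0.0335]
ee_rot: [179.9, -0.1, -1.8]
ft_force: [-0.7, -0.6, 4.2]
finger_gap: 0.0199
finger_force: 27.6
clock: 22.0
position: [0.4479, -0.2101, 0.0334]
ee_rot: [180.0, -0.1, -1.8]
ft_force: [-1.0, 0.8, 6.5]
finger_gap: 0.0196
finger_force: 27.8
```

```bash
python3 -m inch '[[[0,0,0,0,0,0],[0,0,0,0,0,0],[0,0,0,0,0,0],[0,0,0,0,0,0],[0,0,0,0,0,0]]]' 6 20 >/dev/null
python3 -m inch '[[[0,0,-1,0,0,0],[0,0,-2,0,0,0],[0,0,-3,0,0,0],[0,0,-3,0,0,0],[0,0,-3,0,0,0],[-3,0,-2,0,0,0],[-3,0,0,0,0,0],[-3,0,0,0,0,0],[0,0,0,0,0,0]]]'
python3 - <<'E'
from h import *
p,d=bot.capture("scene"); p2,d2=bot.capture("top"); P=cloud("top",d2); X,Y,Z=P[...,0],P[...,1],P[...,2]
m=(abs(X-.45)<.05)&(Y<-.1)&(Y>-.3)&(Z>.05)&(Z<.065); print(m.sum(),P[m].mean(0) if m.any() else 0)
P=cloud("scene",d); X,Y,Z=P[...,0],P[...,1],P[...,2]
m=(abs(X-.45)<.05)&(Y<-.1)&(Y>-.3)&(Z>.05)&(Z<.065); print(m.sum(),P[m].mean(0) if m.any() else 0)
a=cv2.resize(p[165:335,250:440,::-1],None,fx=3,fy=3,interpolation=cv2.INTER_CUBIC)
cv2.imwrite("pics/end.png",a)
E
```

```text
clock: 23.17
position: [0.3542, -0.2068, 0.1734]
ee_rot: [180.0, 0.0, -1.9]
ft_force: [1.2, 0.6, 0.3]
finger_gap: 0.0599
finger_force: 0.0
100 [ 0.44786245 -0.21003203  0.05443104]
57 [ 0.44657503 -0.20557409  0.05405521]
```

View pics/end.png

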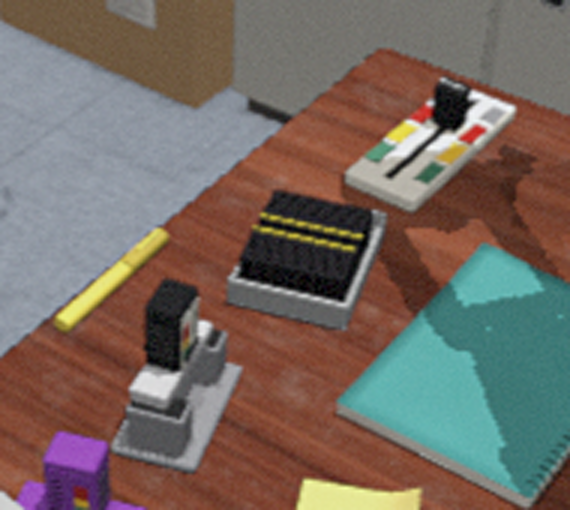

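The grip now stands in line with the red fields, near (450,110). The gauge is upright on its stand and the other things are where they were. I hand in.

```bash
python3 -c "
from rig import bot
print(bot.hand_in())"
```

```text
the job is handed in; nothing more can be done
None
```

The groove is about 7 mm deep, worked out from the pin's contact height and spring force because I could not read the pointer bands clearly; the gauge is back upright on its stand, the tally grip is over red, and the job was handed in at about 23 s.

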